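# Lay out the grading tray in the cheese ripening room

### The job

Finish laying out the blue grading tray, which is ruled into two rows of three cells and already has the tall drum and the flat wheel standing at the two ends of the row nearer the robot. Stand the flat-topped pyramid in the cell between those two, put the square brick in the cell directly behind the drum (behind = in the row farther from the robot) with the small button cheese centred on top of it, and lay the log in the cell directly behind the wheel, lengthwise along the row. Centre each one in its cell, right way up and let go, and do not shift the drum, the wheel, the empty mould or the humidity meter.

Things in the scene. Friction and masses are not known exactly. Their poses are not given: they have to be found in the camera images.
- tray: Fixed blue mat with flush steel wire edge, 206 mm (x) by 301 mm (y), top 12 mm above the table. Pale lines rule it into 2 rows of 3 square 95 mm cells. Origin: centre of underside; x away from the robot, y along the rows to the robot's left (yaw within 0.2 rad). Cell centres: x -47.5 mm (row nearer the robot) and +47.5 (farther row), y -95, 0, +95.
- drum: Tall cylindrical cheese, 58 mm diameter, 62 mm high, standing at one end of the tray's nearer row (left end or right end varies); it stays there. Same plain ivory rind as all the cheeses. Origin at the centre of the underside, z up.
- wheel: Flat round cheese, 72 mm diameter, 26 mm high, standing at the other end of the tray's nearer row; it stays there. Same plain ivory rind as all the cheeses. Origin at the centre of the underside, z up.
- pyramid: Flat-topped square pyramid cheese, base 58 x 58 mm, top 34 x 34 mm, 50 mm high, loose on the table, about 0.12 kg; base edges along its x and y, so it can be pinched across either. Same plain ivory rind as all the cheeses. Origin at the centre of the underside, z up.
- brick: Square brick cheese, 54 x 54 mm, 36 mm high, loose on the table, about 0.11 kg; sides along its x and y. Same plain ivory rind as all the cheeses. Origin at the centre of the underside, z up.
- log: Log cheese lying down, round with a flat foot so that it does not roll: 84 mm long along its y, 44 mm wide along its x (widest 24 mm up), 46 mm high, loose on the table, about 0.13 kg. Same plain ivory rind as all the cheeses. Origin at the centre of the underside, z up.
- button: Smallest cheese, a round button 44 mm diameter, 28 mm high, loose on the table, about 0.045 kg. Same plain ivory rind as all the cheeses. Origin at the centre of the underside, z up.
- mould: Empty white perforated plastic cheese mould, an open cup 70 mm across the rim, 62 mm high, standing loose among the cheeses; to be left alone. Origin at the centre of the underside, z up.
- meter: Grey digital humidity meter, an upright box 36 mm (its x) by 62 mm (its y), 58 mm high, standing loose among the cheeses; to be left alone. Origin at the centre of the underside, z up.
Things that resemble listed ones, but are neither listed nor needed, are in the scene too. What is shaped like the pyramid but purple or red is not meant.

How it is judged:
By the outcome, as a careful person would: the job done as asked, in the order asked, and still so for the second after the job is handed in, with the robot touching nothing.
It also fails if it takes over 99 s, if anything falls off the work surface, if the arm or the gripper's body presses on something with over 40 N, if the wrist force passes 120 N, or if a joint passes its speed limit or range.

### The arm

A 6-joint arm with a two-finger parallel gripper is mounted at the origin on the work surface. World frame = base frame: x ahead of the robot, y to its left, z up, the work surface at z = 0. Lengths are in m, angles in rad, forces in N, time in s.
With the tool pointing down it reaches from about 0.3 to 0.85 m from the base axis. Payload 4.2 kg.
Tool frame: the origin (TCP) lies at the very end of the fingers, on their centre line; the grasp point (between the pads) lies 19 mm behind it (ctrl.grip_point_offset is the distance from the TCP to the grasp point, in m); z points along the fingers, y is the direction in which the jaws open and shut (so a half turn about z gives the same grasp; the last joint's range is limited). The gripper opens to 91 mm and grips with 3 to 60 N. Pads are 32 mm wide; open, the fingers measure 118 mm over their backs; the gripper's body (76 mm by 178 mm) begins 60 mm behind the grasp point.
Start: joints at [1.24, 0.32, 1.565, -0, 1.257, -0.02], TCP at [0.176, 0.547, 0.214] pointing down, gripper open.
Joint ranges: [-3.11, 3.11], [-0.84, 2.01], [0.21, 2.61], [-1.34, 4.49], [0.05, 2.63], [-2.56, 2.56]. Speed limits (rad/s): [2.57, 2.57, 3.14, 3.14, 3.14, 3.14].

### API

Orientations are given as [roll, pitch, yaw] about the fixed x, y, z axes, in that order (R = Rz(yaw) Ry(pitch) Rx(roll)).
In Python, from bench import ctrl gives the robot as it stands.
- The arm moves only by the tool servo_tool, never from a script. Its argument "deltas" is a list of rows, each a list of 3 entries, a list of its own where there are three numbers: the shift along the tool's x, y, z in m, then the turn, a rotation vector about the tool's x, y, z in rad, then the finger opening in m, from 0 to 0.0912. In form: [[[dx, dy, dz], [ax, ay, az], grip], ...]. A call has 1 to 10 rows; each row is the pose to reach, as a shift and turn from the pose commanded when the call began, along the tool's axes at that moment; what a row does not reach only later rows make up. A row lasts 1/12 s, in which the tool goes at most 41.7 mm and 7.16 degrees, less where a joint would pass 70% of its speed; a pose out of reach is approached as far as the arm can. A call with a gripper value outside its range is refused whole. The fingers move at their own pace and stop on an object; "grip_force" is the grip in N (left out, the last holds). Time passes only in rows, so rows that repeat a pose let the fingers close. It gives the time, the measured TCP pose, the force and the opening at its end, in the units of the state.
- ctrl.get_obs(): the state, without advancing time (a new reading comes with each control period).
- ctrl.grab_frame(name): name is "scene" or "top"; returns a dict with "color" (480x640x3 uint8, red, green, blue), "z_map" (480x640 float32, m along the optical axis (not along the pixel's ray), 0 where there is no reading), "fx", "fy", "cx", "cy" (pixels), "rvec" (rotation vector, rad) and "tvec" (3), from world to camera coordinates, as OpenCV has them. Camera axes: x right, y down, z forward; pixel columns grow to the right and rows downward; lengths in m; the calibration is good to about 2 mm. A picture is of the moment at which its call begins.
- ctrl.job_done(): hands the job in, once; it reports no verdict.
The state is a dict: "time_s": time; "joints": joint angles; "qd": joint speeds; "tau": joint torques, N m; "tcp_pos": TCP position; "tool_rot": TCP orientation; "ft_force": force on the tool from outside, world axes, zero at the start; "wrist_torque": the same for the moment, N m; "width": finger opening in m.
Only numpy, scipy, OpenCV 4.12 (cv2) and the standard library are available. Lean on these libraries where they do the work, as an engineer would, in place of code of your own. Each camera call takes 0.05 s, during which the arm holds its last target.

## Working session

There is one attempt and no reset: what is moved stays moved. The work goes in short steps, Python scripts to look and compute and a tool call to move; the robot and the scene stay as the last step left them, time stands still between calls to the robot, and variables do not carry over. Pictures are saved under pics/ and viewed, and the job is handed in when it is done.

Besides the shell and the picture viewer there is one more tool, called after "Emit:" in YAML: its name, and indented under it one key for each argument. servo_tool: Moves the arm, as the interface text tells. Its arguments: {"type":"object","properties":{"deltas":{"type":"array"},"grip_force":{"type":"number"}},"required":["deltas"]}

```bash
ls; mkdir -p pics; python3 - <<'E'
from bench import ctrl
import cv2,numpy as np
print(ctrl.get_obs())
for n in("scene","top"):
    f=ctrl.grab_frame(n)
    cv2.imwrite(f"pics/{n}0.png",f["color"][:,:,::-1])
    np.savez(f"{n}0.npz",**f)
    print(n,f["fx"],f["fy"],f["cx"],f["cy"],f["rvec"],f["tvec"],(f["z_map"]>0).mean())
E
```

```text
pics
{'time_s': 0.0, 'joints': array([ 1.24003296e+00,  3.20277167e-01,  1.56566460e+00, -3.59278175e-05,
        1.25741243e+00, -1.99957829e-02]), 'qd': array([ 0.0011015 ,  0.00159314, -0.00139493, -0.00069727, -0.00015112,
       -0.00064662]), 'tau': array([-1.43263063e-03, -4.12447464e+01, -2.31971169e+01,  7.27051869e-02,
        4.56538657e-02, -1.50828432e-04]), 'tcp_pos': array([0.17567193, 0.54697412, 0.21313436]), 'tool_rot': array([-3.13983078e+00, -1.06945299e-06,  2.83083618e+00]), 'ft_force': array([ 0.25746411,  0.14635994, -0.2547257 ]), 'wrist_torque': array([-0.00878822,  0.0211976 ,  0.03280968]), 'width': 0.09149601906428365}
scene 586.0621504205823 586.0621504205823 322.61195211479765 239.5989652274231 [ 2.07125816  1.49079949 -0.51971714] [-0.11668972 -0.30957697  1.62051327] 0.9960319010416666
top 529.6887717227864 529.6887717227864 307.33807409204684 239.54171426839883 [ 2.1456708  -2.16035075  0.18392069] [-0.03206406  0.41747994  1.04082527] 0.9959212239583334
```

View pics/scene0.png

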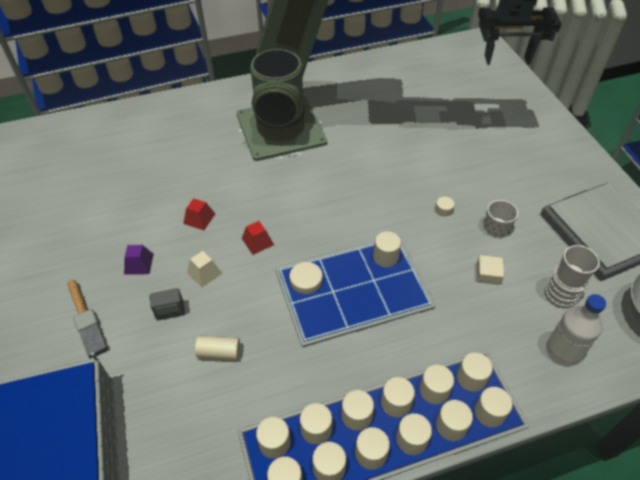

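View pics/top0.png

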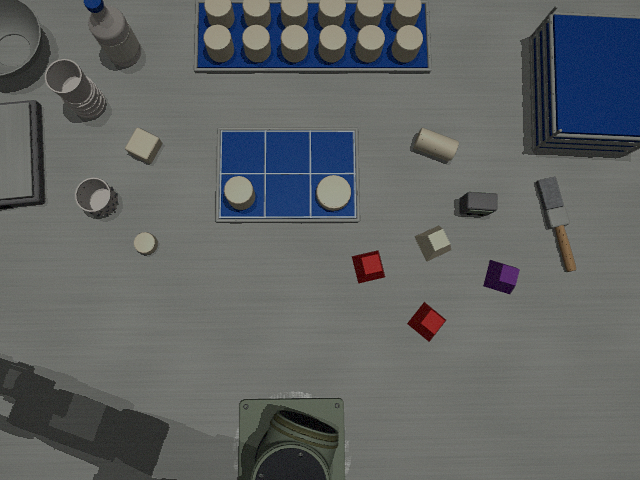

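The top view shows the tray at about (287,175), with the drum at (239,192) on the left and the wheel at (333,193) on the right.

What could be mistaken for each thing I want (top pixels):
- **Pyramid:** ivory at (434,243). The lookalikes are red at (369,266) and (427,321), and purple at (502,277).
- **Brick:** (143,146).
- **Button:** (145,243).
- **Log:** (436,146).
- **Not wanted:** the ivory drums on the other tray around (310,40), and the metal cups at (95,198) and (75,90), one of which is the mould.

I choose the ivory ones and will check them in a close crop.

```bash
cat > h.py <<'E'
import cv2,numpy as np
from bench import ctrl
def grab(n): return ctrl.grab_frame(n)
def world(f):
    R=cv2.Rodrigues(np.array(f["rvec"],float))[0]; t=np.array(f["tvec"],float).ravel()
    v,u=np.mgrid[0:480,0:640]; z=f["z_map"].astype(float)
    P=np.stack([(u-f["cx"])/f["fx"]*z,(v-f["cy"])/f["fy"]*z,z],-1)
    W=(P-t)@R; W[z==0]=np.nan
    return W
def ray(f,uv,h):
    R=cv2.Rodrigues(np.array(f["rvec"],float))[0]; t=np.array(f["tvec"],float).ravel()
    uv=np.atleast_2d(uv).astype(float)
    d=np.c_[(uv[:,0]-f["cx"])/f["fx"],(uv[:,1]-f["cy"])/f["fy"],np.ones(len(uv))]@R
    c=-R.T@t; s=(h-c[2])/d[:,2]
    return c+d*s[:,None]
def ivory(f):
    hsv=cv2.cvtColor(f["color"],cv2.COLOR_RGB2HSV)
    h,s,v=[hsv[...,i].astype(int) for i in range(3)]
    m=((h>15)&(h<38)&(s>25)&(v>70)).astype(np.uint8)
    return cv2.morphologyEx(m,cv2.MORPH_OPEN,np.ones((3,3),np.uint8))
def comps(f,W,m,lo=60):
    n,l,st,c=cv2.connectedComponentsWithStats(m)
    out=[]
    for i in range(1,n):
        if st[i,4]<lo: continue
        p=W[l==i]; p=p[~np.isnan(p[:,0])]
        out.append((c[i],st[i,4],p,l==i))
    return out
E
python3 - <<'E'
from h import *
for n in("scene","top"):
    f=dict(np.load(f"{n}0.npz")); W=world(f)
    print(n,"table z",[np.round(W[v,u],4) for u,v in ([(300,330),(200,300)] if n=="top" else [(380,160),(250,190)])])
    for c,a,p,_ in comps(f,W,ivory(f)):
        if len(p)<20: continue
        zt=np.percentile(p[:,2],97)
        if p[:,0].mean()<0.2 or p[:,0].mean()>.75 or abs(p[:,1].mean())>.6: continue
        q=p[p[:,2]>zt-.006]
        r=cv2.minAreaRect((q[:,:2]*1000).astype(np.float32))
        print(np.round(c),a,"ztop %.4f"%zt,"top rect ctr",np.round(r[0],1),np.round(r[1],1),"ang %.1f"%r[2],"mean",np.round(q.mean(0)*1000,1))
    if n=="top":
        hsv=cv2.cvtColor(f["color"],cv2.COLOR_RGB2HSV)
f=dict(np.load("top0.npz"))
cv2.imwrite("pics/crops.png",np.hstack([cv2.resize(f["color"][115:275,60:260,::-1],None,fx=2,fy=3*2/3),cv2.resize(f["color"][115:275,390:590,::-1],None,fx=2,fy=2)]))
E
```

```text
scene table z [array([2.066e-01, 2.131e-01, 2.000e-04]), array([ 0.1993, -0.1368, -0.003 ])]
[444. 206.] 327 ztop 0.0293 top rect ctr [417.3 294.7] [40.1 44. ] ang 39.7 mean [418.3 293.6  26.4]
[387. 247.] 753 ztop 0.0755 top rect ctr [514.8 100.6] [55.2 58.2] ang 49.0 mean [514.7 100.5  72.4]
[203. 269.] 792 ztop 0.0512 top rect ctr [ 415.7 -296. ] [39.1 35. ] ang 24.2 mean [ 415.  -296.7   48.6]
[490. 269.] 772 ztop 0.0377 top rect ctr [622.8 304.8] [52.9 54.8] ang 61.2 mean [623.4 304.2  34.5]
[305. 277.] 779 ztop 0.0404 top rect ctr [518.3 -89. ] [67.1 69.5] ang 71.6 mean [519.7 -89.9  36.9]
[ 76. 296.] 391 ztop 0.0212 top rect ctr [ 404.2 -569.3] [99.6 17.6] ang 11.3 mean [ 402.1 -569.7   17.9]
[217. 348.] 1095 ztop 0.0464 top rect ctr [ 623.8 -307.7] [84.4 30.7] ang 69.7 mean [ 623.4 -307.6   43.4]
top table z [array([ 0.2363, -0.0191,  0.0033]), array([ 0.2984,  0.1849, -0.0017])]
[142. 143.] 662 ztop 0.0398 top rect ctr [619.9 305.3] [53.5 53.6] ang 62.6 mean [619.8 304.7  36.6]
[437. 143.] 795 ztop 0.0484 top rect ctr [ 619.7 -306.9] [83.4 30.7] ang 69.6 mean [ 620.  -306.4   45.4]
[236. 188.] 478 ztop 0.0779 top rect ctr [514.9 105.1] [42.8 54.6] ang 45.0 mean [514.6 104.4  74.7]
[333. 187.] 612 ztop 0.0422 top rect ctr [523.5 -87.9] [50.6 68.3] ang 6.1 mean [524.  -88.4  39. ]
[436. 241.] 551 ztop 0.0535 top rect ctr [ 412.3 -296. ] [35.6 35. ] ang 26.0 mean [ 412.3 -296.    50.7]
[143. 242.] 334 ztop 0.0315 top rect ctr [415.  296.4] [39.8 41.4] ang 69.5 mean [415.3 295.4  28.5]
[569. 257.] 90 ztop 0.0240 top rect ctr [ 379.8 -574. ] [35.7 14.6] ang 11.6 mean [ 380.3 -573.6   20.8]
```

View pics/crops.png

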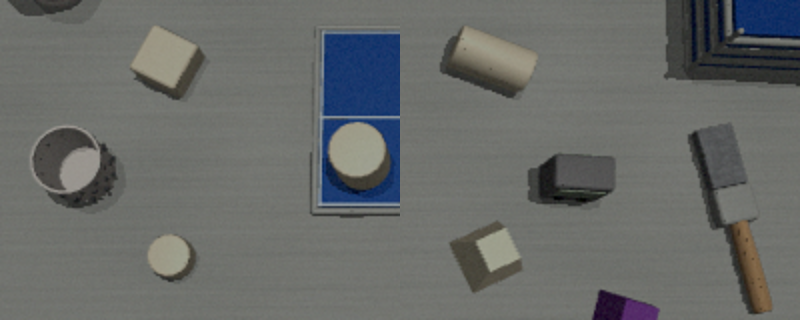

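The crop confirms the ivory pyramid, brick, log and button. Near them are the perforated mould (95,198) and the dark-grey meter (480,203), which I must not touch. Next I'll measure the tray pose and clearances.

```bash
cat >> h.py <<'E'
def tray(f,W,verbose=True):
    hsv=cv2.cvtColor(f["color"],cv2.COLOR_RGB2HSV)
    h,s,v=[hsv[...,i].astype(int) for i in range(3)]
    m=((h>100)&(h<130)&(s>120)&(v>40)).astype(np.uint8)
    m&=((W[...,0]>.43)&(W[...,0]<.70)&(abs(W[...,1])<.22)&(W[...,2]<.03)).astype(np.uint8)
    k=cv2.findNonZero(m)
    hull=cv2.convexHull(k)[:,0]
    z=np.nanmedian(W[m>0][:,2])
    q=ray(f,hull,.012)[:,:2]*1000
    return cv2.minAreaRect(q.astype(np.float32)),z
E
python3 - <<'E'
from h import *
for n in("scene","top"):
    f=dict(np.load(f"{n}0.npz")); W=world(f)
    print(n,tray(f,W))
    M=((W[...,2]>.012)&(W[...,0]>.25)&(W[...,0]<.72)&(abs(W[...,1])<.55)).astype(np.uint8)
    M=cv2.morphologyEx(M,cv2.MORPH_OPEN,np.ones((3,3)))
    for c,a,p,_ in comps(f,W,M,80):
        print(np.round(c),a,"z97 %.3f"%np.percentile(p[:,2],97),"x %.3f %.3f y %.3f %.3f"%(p[:,0].min(),p[:,0].max(),p[:,1].min(),p[:,1].max()))
# tray lines in top view
f=dict(np.load("top0.npz"));cv2.imwrite("pics/tray.png",cv2.resize(f["color"][115:235,200:375,::-1],None,fx=4.5,fy=4.5,interpolation=cv2.INTER_CUBIC))
E
```

```text
scene (((563.164794921875, 5.186859130859375), (274.58941650390625, 179.08998107910156), 89.82206726074219), np.float64(0.010497049256471637))
[445. 204.] 234 z97 0.030 x 0.395 0.441 y 0.272 0.316
[500. 216.] 824 z97 0.062 x 0.472 0.543 y 0.354 0.427
[197. 213.] 427 z97 0.050 x 0.250 0.289 y -0.311 -0.244
[573. 244.] 2068 z97 0.131 x 0.500 0.720 y 0.392 0.550
[256. 235.] 505 z97 0.051 x 0.347 0.397 y -0.190 -0.133
[386. 249.] 818 z97 0.075 x 0.466 0.544 y 0.072 0.134
[136. 257.] 561 z97 0.051 x 0.322 0.375 y -0.464 -0.403
[202. 266.] 561 z97 0.051 x 0.393 0.447 y -0.329 -0.266
[490. 268.] 638 z97 0.038 x 0.588 0.659 y 0.269 0.339
[306. 277.] 847 z97 0.040 x 0.474 0.555 y -0.125 -0.048
[166. 302.] 785 z97 0.059 x 0.472 0.514 y -0.418 -0.355
[ 96. 376.] 1794 z97 0.101 x 0.443 0.720 y -0.550 -0.519
[217. 347.] 949 z97 0.047 x 0.594 0.657 y -0.353 -0.264
top (((558.59716796875, 5.7894134521484375), (276.6070251464844, 186.10076904296875), 89.94416809082031), np.float64(0.012449726309880203))
[79. 98.] 1152 z97 0.135 x 0.683 0.720 y 0.394 0.464
[552. 116.] 1570 z97 0.104 x 0.610 0.720 y -0.550 -0.518
[ 31. 156.] 2175 z97 0.043 x 0.496 0.718 y 0.508 0.550
[143. 144.] 770 z97 0.040 x 0.585 0.653 y 0.271 0.338
[436. 144.] 879 z97 0.048 x 0.587 0.652 y -0.351 -0.261
[333. 192.] 1069 z97 0.042 x 0.479 0.564 y -0.128 -0.048
[240. 192.] 882 z97 0.078 x 0.482 0.558 y 0.069 0.141
[ 94. 196.] 800 z97 0.064 x 0.471 0.539 y 0.355 0.425
[548. 199.] 477 z97 0.023 x 0.443 0.548 y -0.550 -0.520
[479. 203.] 783 z97 0.062 x 0.469 0.511 y -0.419 -0.354
[434. 242.] 665 z97 0.053 x 0.382 0.445 y -0.329 -0.264
[145. 243.] 395 z97 0.031 x 0.393 0.436 y 0.273 0.316
[369. 266.] 637 z97 0.054 x 0.336 0.393 y -0.190 -0.132
[503. 276.] 685 z97 0.054 x 0.311 0.371 y -0.463 -0.402
[428. 316.] 367 z97 0.054 x 0.250 0.286 y -0.311 -0.243
```

View pics/tray.png

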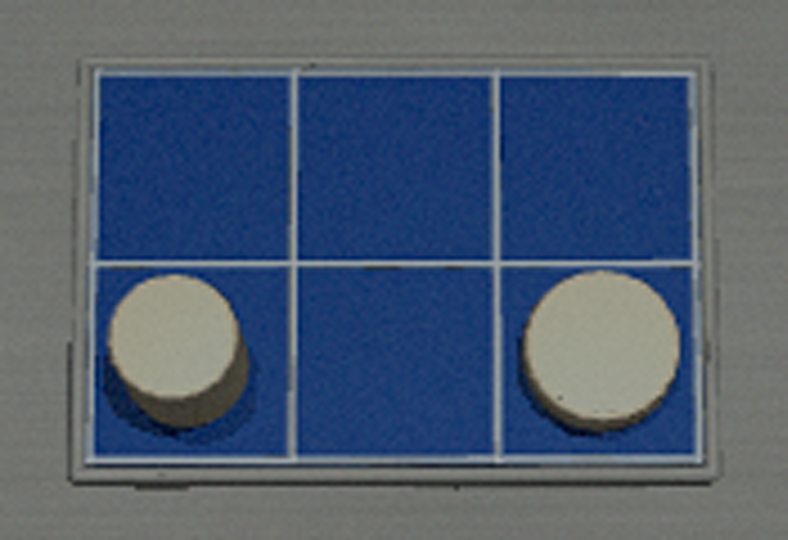

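```bash
python3 - <<'E'
from h import *
R2=lambda a:np.array([[np.cos(a),-np.sin(a)],[np.sin(a),np.cos(a)]])
def project(f,P):
    return cv2.projectPoints(np.array(P,float),np.array(f["rvec"],float),np.array(f["tvec"],float),np.array([[f["fx"],0,f["cx"]],[0,f["fy"],f["cy"]],[0,0,1.]]),None)[0][:,0]
for n,c0 in(("scene",(.563,.0055)),("top",(.5605,.0055))):
    f=dict(np.load(f"{n}0.npz"));g=cv2.cvtColor(f["color"],cv2.COLOR_RGB2GRAY).astype(np.float32)
    up=cv2.GaussianBlur(g,(3,3),0)
    c=np.array(c0);a=0.
    # scan: sample profile across each line segment; the ridge peak (subpixel) gives points on lines
    for it in range(3):
        X=[];res=[]
        segs=[]
        for xl in (0.,.095): 
            for y in np.arange(-.135,.14,.01):
                if min(abs(y-k) for k in(-.0475,.0475))>.012: segs.append((xl,y,0))
        for yl in(-.1425,-.0475,.0475,.1425):
            for x in np.arange(.012,.09,.008): segs.append((x,yl,1))
        for yl in (-.0475,.0475):
            for x in np.arange(-.085,-.012,.008): segs.append((x,yl,1))
        A=[];B=[]
        for x,y,d in segs:
            t=np.linspace(-.006,.006,49)
            L=np.c_[x+(t if d==0 else 0*t),y+(t if d==1 else 0*t)]
            Wp=np.c_[L@R2(a).T+c,np.full(len(t),.012)]
            uv=project(f,Wp).astype(np.float32)
            p=cv2.remap(up,uv[:,0].reshape(1,-1),uv[:,1].reshape(1,-1),cv2.INTER_CUBIC)[0]
            w=np.clip(p-np.percentile(p,60),0,None)
            if p.max()-np.median(p)<25: continue
            k=np.argmax(p); 
            sel=abs(t-t[k])<.003; e=(t[sel]*w[sel]).sum()/w[sel].sum()
            res.append(e)
            # e = d-axis offset in tray frame: dx - a*y  or dy + a*x
            A.append([1,0,-y] if d==0 else [0,1,x]);B.append(e)
        A=np.array(A);B=np.array(B)
        s=np.linalg.lstsq(A,B,rcond=None)[0]; r=B-A@s
        keep=abs(r)<3*1.5*np.median(abs(r))+1e-4
        s=np.linalg.lstsq(A[keep],B[keep],rcond=None)[0]
        c=c+R2(a)@s[:2];a+=s[2]
    print(n,len(B),"ctr",np.round(c*1000,2),"yaw %.4f"%a,"rms mm %.2f"%((B-A@s)[keep].std()*1000))
E
```

```text
scene 20 ctr [563.     5.42] yaw -0.0035 rms mm 0.16
top 64 ctr [561.46   5.59] yaw -0.0024 rms mm 0.12
```

```bash
cat >> h.py <<'E'
from scipy.spatial.transform import Rotation as Ro
def go(x,y,z,jaw,o=None):
    "mm, deg -> delta in the tool frame from the measured pose (tool straight down, jaw axis at angle jaw)"
    o=o or ctrl.get_obs()
    Rc=Ro.from_euler("xyz",o["tool_rot"])
    best=None
    psi0=np.degrees(o["tool_rot"][2])
    psi=jaw+90; psi+=180*round((psi0-psi)/180)
    Rt=Ro.from_euler("xyz",[np.pi,0,np.radians(psi)])
    d=Rc.inv().apply(np.array([x,y,z])/1000-o["tcp_pos"])
    w=(Rc.inv()*Rt).as_rotvec()
    print("t %.2f"%o["time_s"],"d",np.round(d,4),"w",np.round(w,4),"rows>=%.1f"%max(np.linalg.norm(d)/.0417,np.linalg.norm(w)/.125), "psi",round(psi0,1),"->",round(psi,1))
E
python3 - <<'E'
from h import *
go(450,120,200,25+30); go(414,-296,130,25)
E
```

```text
t 0.10 d [-0.3918 -0.3227  0.0137] w [-1.6e-03  2.0e-04  3.0e-01] rows>=12.2 psi 162.2 -> 145
t 0.10 d [-0.4847 -0.7296  0.0843] w [-1.500e-03  6.000e-04  8.236e-01] rows>=21.1 psi 162.2 -> 115
```

Emit:
servo_tool:
  deltas:
    - [[-0.392,-0.323,0.014],[0,0,0.3],0.0912]
    - [[-0.392,-0.323,0.014],[0,0,0.3],0.0912]
    - [[-0.392,-0.323,0.014],[0,0,0.3],0.0912]
    - [[-0.392,-0.323,0.014],[0,0,0.3],0.0912]
    - [[-0.392,-0.323,0.014],[0,0,0.3],0.0912]
    - [[-0.392,-0.323,0.014],[0,0,0.3],0.0912]
    - [[-0.392,-0.323,0.014],[0,0,0.3],0.0912]
    - [[-0.392,-0.323,0.014],[0,0,0.3],0.0912]
    - [[-0.392,-0.323,0.014],[0,0,0.3],0.0912]
    - [[-0.392,-0.323,0.014],[0,0,0.3],0.0912]

```text
time_s: 0.93
tcp_pos: [0.4012, 0.195, 0.2023]
tool_rot: [-3.141, -0.0, 2.531]
ft_force: [1.3, 0.8, -0.6]
width: 0.0915
```

```bash
python3 -c "
from h import *
go(414,-296,130,25)"
```

```text
t 0.93 d [-0.292  -0.395   0.0723] w [-2.000e-04 -2.000e-04  5.239e-01] rows>=11.9 psi 145.0 -> 115
```

Emit:
servo_tool:
  deltas:
    - [[-0.292,-0.395,0.072],[0,0,0.524],0.0912]
    - [[-0.292,-0.395,0.072],[0,0,0.524],0.0912]
    - [[-0.292,-0.395,0.072],[0,0,0.524],0.0912]
    - [[-0.292,-0.395,0.072],[0,0,0.524],0.0912]
    - [[-0.292,-0.395,0.072],[0,0,0.524],0.0912]
    - [[-0.292,-0.395,0.072],[0,0,0.524],0.0912]
    - [[-0.292,-0.395,0.072],[0,0,0.524],0.0912]
    - [[-0.292,-0.395,0.072],[0,0,0.524],0.0912]
    - [[-0.292,-0.395,0.072],[0,0,0.524],0.0912]
    - [[-0.292,-0.395,0.072],[0,0,0.524],0.0912]

```text
time_s: 1.77
tcp_pos: [0.4108, -0.2171, 0.1416]
tool_rot: [3.142, -0.0, 2.006]
ft_force: [0.9, 0.8, 1.0]
width: 0.0913
```

```bash
python3 -c "
from h import *
go(414,-296,100,25)"
```

```text
t 1.77 d [-0.0729 -0.0304  0.0415] w [ 0.     -0.0004 -0.0009] rows>=2.1 psi 115.0 -> 115
```

Emit:
servo_tool:
  deltas:
    - [[-0.04,-0.017,0.02],[0,0,0],0.0912]
    - [[-0.073,-0.03,0.041],[0,0,0],0.0912]
    - [[-0.073,-0.03,0.041],[0,0,0],0.0912]
    - [[-0.073,-0.03,0.041],[0,0,0],0.0912]
    - [[-0.073,-0.03,0.041],[0,0,0],0.0912]
    - [[-0.073,-0.03,0.041],[0,0,0],0.0912]

```text
time_s: 2.27
tcp_pos: [0.4152, -0.2928, 0.1015]
tool_rot: [3.141, -0.0, 2.008]
ft_force: [0.6, -0.7, 0.2]
width: 0.0915
```

```bash
python3 - <<'E'
from h import *
go(414,-296,14,25)
f=grab("scene")
cv2.imwrite("pics/s1.png",cv2.resize(f["color"][180:340,100:300,::-1],None,fx=4,fy=3.75,interpolation=cv2.INTER_CUBIC))
go(414,-296,14,25)
E
```

```text
t 2.27 d [-0.0024 -0.0024  0.0875] w [ 0.0003 -0.0003  0.0006] rows>=2.1 psi 115.0 -> 115
t 2.32 d [-0.0023 -0.0027  0.0878] w [0.0007 0.0005 0.0011] rows>=2.1 psi 115.1 -> 115
```

View pics/s1.png

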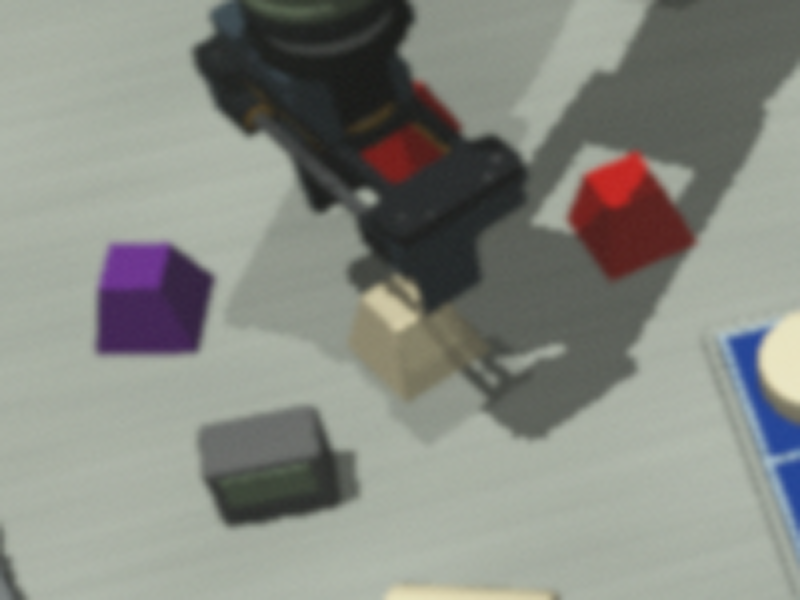

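The picture shows the fingers straddling the ivory pyramid at (400,320), with the meter at (270,460) well clear. I'm going down.

Emit:
servo_tool:
  deltas:
    - [[-0.002,-0.003,0.02],[0,0,0],0.0912]
    - [[-0.002,-0.003,0.04],[0,0,0],0.0912]
    - [[-0.002,-0.003,0.06],[0,0,0],0.0912]
    - [[-0.002,-0.003,0.075],[0,0,0],0.0912]
    - [[-0.002,-0.003,0.083],[0,0,0],0.0912]
    - [[-0.002,-0.003,0.087],[0,0,0],0.0912]
    - [[-0.002,-0.003,0.087],[0,0,0],0.0912]
    - [[-0.002,-0.003,0.087],[0,0,0],0.0912]

```text
time_s: 2.98
tcp_pos: [0.414, -0.297, 0.0149]
tool_rot: [3.141, 0.001, 2.008]
ft_force: [1.2, -0.2, -0.8]
width: 0.091
```

Emit:
servo_tool:
  deltas:
    - [[0,0,0],[0,0,0],0.06]
    - [[0,0,0],[0,0,0],0.04]
    - [[0,0,0],[0,0,0],0.03]
    - [[0,0,0],[0,0,0],0.03]
    - [[0,0,0],[0,0,0],0.03]
    - [[0,0,0],[0,0,0],0.03]
    - [[0,0,0],[0,0,0],0.03]
  grip_force: 20

```text
time_s: 3.57
tcp_pos: [0.4133, -0.2971, 0.014]
tool_rot: [3.142, -0.0, 2.007]
ft_force: [0.5, 0.4, -0.6]
width: 0.0502
```

Emit:
servo_tool:
  deltas:
    - [[0,0,-0.01],[0,0,0],0.03]
    - [[0,0,-0.03],[0,0,0],0.03]
    - [[0,0,-0.06],[0,0,0],0.03]
    - [[0,0,-0.09],[0,0,0],0.03]
    - [[0,0,-0.12],[0,0,0],0.03]
    - [[0,0,-0.13],[0,0,0],0.03]
    - [[0,0,-0.13],[0,0,0],0.03]

```text
time_s: 4.15
tcp_pos: [0.4147, -0.2981, 0.147]
tool_rot: [3.138, 0.006, 2.007]
ft_force: [0.9, -0.4, -2.5]
width: 0.0501
```

```bash
python3 -c "
from h import *
go(514.7,5.6,140,-.2)"
```

```text
t 4.15 d [0.2331 0.2189 0.0063] w [0.0044 0.0049 0.4395] rows>=7.7 psi 115.0 -> 89.8
```

Emit:
servo_tool:
  deltas:
    - [[0.015,0.014,0],[0,0,0.03],0.03]
    - [[0.04,0.038,0],[0,0,0.08],0.03]
    - [[0.067,0.063,0],[0,0,0.13],0.03]
    - [[0.095,0.089,0],[0,0,0.18],0.03]
    - [[0.123,0.116,0],[0,0,0.23],0.03]
    - [[0.151,0.142,0],[0,0,0.28],0.03]
    - [[0.179,0.168,0],[0,0,0.33],0.03]
    - [[0.205,0.192,0],[0,0,0.38],0.03]
    - [[0.224,0.21,0],[0,0,0.42],0.03]
    - [[0.233,0.219,0],[0,0,0.44],0.03]

```text
time_s: 4.98
tcp_pos: [0.5128, 0.0098, 0.1418]
tool_rot: [-3.138, -0.001, 1.568]
ft_force: [1.2, 0.1, -1.0]
width: 0.0504
```

```bash
python3 -c "
from h import *
f=grab('scene');cv2.imwrite('pics/s2.png',f['color'][100:340,200:500,::-1].repeat(2,0).repeat(2,1))
print(ctrl.get_obs()['width'],ctrl.get_obs()['tcp_pos'])
go(514.7,5.6,40,-.2)"
```

```text
0.05027307869728441 [0.5134226 0.0105656 0.1418353]
t 5.03 d [-0.0052  0.0016  0.1018] w [-0.0029 -0.0021  0.0009] rows>=2.4 psi 89.8 -> 89.8
```

View pics/s2.png

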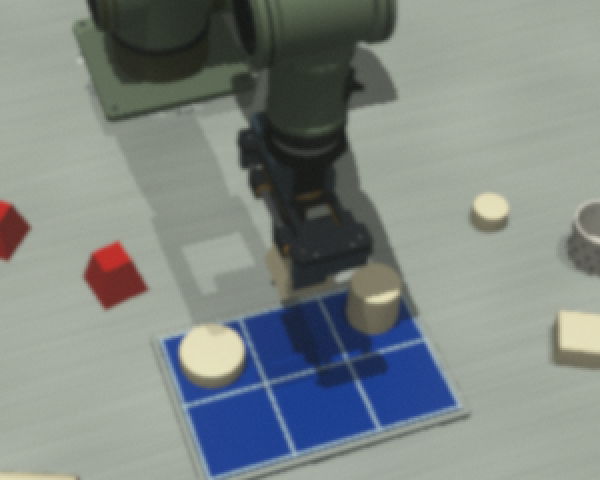

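The pyramid is held upright above the middle front cell at about (290,270) in the crop. I'm lowering it.

Emit:
servo_tool:
  deltas:
    - [[-0.002,0.001,0.015],[0,0,0],0.03]
    - [[-0.004,0.0015,0.035],[0,0,0],0.03]
    - [[-0.005,0.0015,0.06],[0,0,0],0.03]
    - [[-0.005,0.0015,0.08],[0,0,0],0.03]
    - [[-0.005,0.0015,0.095],[0,0,0],0.03]
    - [[-0.005,0.0015,0.102],[0,0,0],0.03]
    - [[-0.005,0.0015,0.102],[0,0,0],0.03]
    - [[-0.005,0.0015,0.102],[0,0,0],0.03]
    - [[-0.005,0.0015,0.102],[0,0,0],0.03]

```text
time_s: 5.78
tcp_pos: [0.5154, 0.0015, 0.0426]
tool_rot: [3.14, -0.0, 1.567]
ft_force: [-0.4, -0.8, -1.5]
width: 0.0506
```

```bash
python3 -c "
from h import *
go(514.7,5.6,26.5,-.2)"
```

```text
t 5.78 d [ 0.0041 -0.0007  0.0161] w [ 0.0012 -0.0001 -0.0006] rows>=0.4 psi 89.8 -> 89.8
```

Emit:
servo_tool:
  deltas:
    - [[0.002,0,0.003],[0,0,0],0.03]
    - [[0.004,-0.0005,0.007],[0,0,0],0.03]
    - [[0.004,-0.0005,0.011],[0,0,0],0.03]
    - [[0.004,-0.0005,0.014],[0,0,0],0.03]
    - [[0.004,-0.0005,0.016],[0,0,0],0.03]
    - [[0.004,-0.0005,0.016],[0,0,0],0.03]
    - [[0.004,-0.0005,0.016],[0,0,0],0.03]
    - [[0.004,-0.0005,0.016],[0,0,0],0.03]

```text
time_s: 6.45
tcp_pos: [0.5144, 0.0057, 0.026]
tool_rot: [3.142, -0.0, 1.567]
ft_force: [0.3, 0.1, -0.7]
width: 0.0502
```

```bash
python3 -c "
from h import *
go(514.7,5.6,26.5,-.2)"
```

```text
t 6.45 d [-0.0001  0.0003 -0.0005] w [ 0.0001 -0.0001 -0.0005] rows>=0.0 psi 89.8 -> 89.8
```

Emit:
servo_tool:
  deltas:
    - [[0,0,0],[0,0,0],0.052]
    - [[0,0,0],[0,0,0],0.056]
    - [[0,0,0],[0,0,0],0.065]
    - [[0,0,0],[0,0,0],0.075]
    - [[0,0,0],[0,0,0],0.075]
    - [[0,0,-0.02],[0,0,0],0.075]
    - [[0,0,-0.055],[0,0,0],0.075]
    - [[0,0,-0.095],[0,0,0],0.075]
    - [[0,0,-0.13],[0,0,0],0.0912]
    - [[0,0,-0.13],[0,0,0],0.0912]

```text
time_s: 7.28
tcp_pos: [0.519, 0.0056, 0.1632]
tool_rot: [3.127, -0.0, 1.567]
ft_force: [0.3, 1.2, -0.2]
width: 0.0853
```

```bash
python3 -c "
from h import *
go(621.5,305,120,-28)"
```

```text
t 7.28 d [0.2998 0.1007 0.0447] w [ 0.0144 -0.0036  0.4846] rows>=7.7 psi 89.8 -> 62
```

Emit:
servo_tool:
  deltas:
    - [[0.03,0.01,0],[0,0,0.05],0.0912]
    - [[0.065,0.022,0],[0,0,0.1],0.0912]
    - [[0.1,0.034,0],[0,0,0.16],0.0912]
    - [[0.135,0.046,0],[0,0,0.22],0.0912]
    - [[0.17,0.058,0.005],[0,0,0.28],0.0912]
    - [[0.205,0.07,0.015],[0,0,0.34],0.0912]
    - [[0.24,0.082,0.02],[0,0,0.4],0.0912]
    - [[0.27,0.092,0.03],[0,0,0.45],0.0912]
    - [[0.3,0.1,0.035],[0,0,0.485],0.0912]
    - [[0.3,0.1,0.035],[0,0,0.485],0.0912]

```text
time_s: 8.12
tcp_pos: [0.6157, 0.3105, 0.1182]
tool_rot: [-3.14, -0.001, 1.085]
ft_force: [-0.3, -0.7, 0.8]
width: 0.0914
```

Emit:
servo_tool:
  deltas:
    - [[0,0,0],[0,0,0],0.0912]
    - [[0,0,0],[0,0,0],0.0912]
    - [[0,0,0],[0,0,0],0.0912]

```text
time_s: 8.37
tcp_pos: [0.6154, 0.304, 0.1212]
tool_rot: [3.142, 0.0, 1.081]
ft_force: [0.1, 0.2, -0.2]
width: 0.0907
```

```bash
python3 - <<'E'
from h import *
go(621.5,305,8,-28)
for n in("scene","top"):
    f=grab(n);W=world(f)
    cv2.imwrite(f"pics/{n}3.png",f["color"][:,:,::-1])
    for c,a,p,_ in comps(f,W,ivory(f)):
        if len(p)<20: continue
        zt=np.percentile(p[:,2],97)
        if p[:,0].mean()<0.4 or p[:,0].mean()>.7 or abs(p[:,1].mean())>.33: continue
        q=p[p[:,2]>zt-.006]
        r=cv2.minAreaRect((q[:,:2]*1000).astype(np.float32))
        print(n,np.round(c),a,"ztop %.4f"%zt,np.round(r[0],1),np.round(r[1],1),"ang %.1f"%r[2])
E
```

```text
t 8.37 d [0.0038 0.0049 0.1132] w [ 0.0001  0.0005 -0.001 ] rows>=2.7 psi 61.9 -> 62
scene [444. 206.] 338 ztop 0.0295 [416.5 294.8] [42.  41.7] ang 19.8
scene [387. 247.] 756 ztop 0.0756 [514.3 101. ] [54.5 58. ] ang 47.6
scene [345. 265.] 649 ztop 0.0634 [515.6   5. ] [33.9 37.9] ang 88.1
scene [490. 270.] 758 ztop 0.0376 [633.4 300. ] [54.7 76.4] ang 64.2
scene [306. 277.] 779 ztop 0.0398 [520.6 -89.1] [67.3 69. ] ang 44.8
scene [217. 348.] 1092 ztop 0.0464 [ 623.5 -307.5] [83.6 31.8] ang 68.7
top [144. 144.] 704 ztop 0.0398 [553.  235.5] [258.4  55.4] ang 44.1
top [437. 143.] 833 ztop 0.0488 [ 620.1 -306.8] [82.6 30.8] ang 69.6
top [235. 187.] 394 ztop 0.0781 [516.3 106.8] [38.8 54.6] ang 46.6
top [332. 185.] 420 ztop 0.0416 [527.6 -87.3] [42.4 69.3] ang 8.9
top [287. 196.] 575 ztop 0.0647 [513.2   5.5] [33.5 36.1] ang 0.0
top [251. 197.] 70 ztop 0.0761 [498.8  79. ] [ 4.9 24.5] ang 64.9
```

View pics/scene3.png

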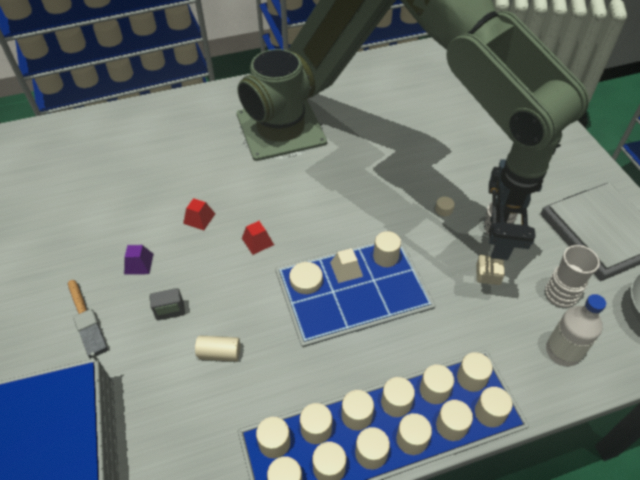

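View pics/top3.png

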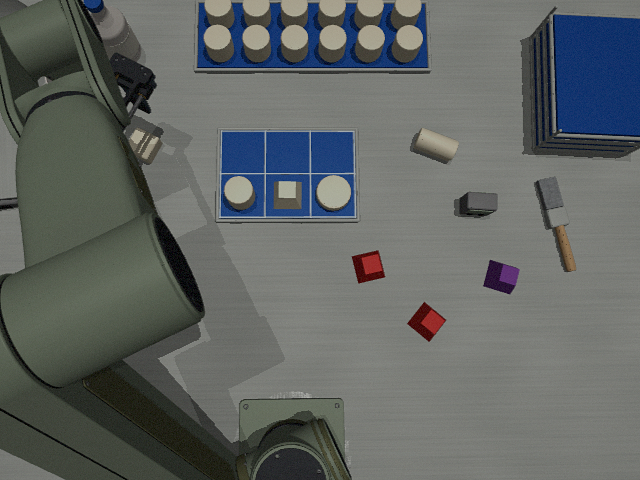

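The pyramid stands upright in the middle front cell (top pixel 287,195). It measures (514.4, 5.3) mm against a target of (514.7, 5.6). The gripper is over the brick at scene (490,270), so I'm going down.

Emit:
servo_tool:
  deltas:
    - [[0.002,0.003,0.02],[0,0,0],0.0912]
    - [[0.004,0.005,0.045],[0,0,0],0.0912]
    - [[0.004,0.005,0.07],[0,0,0],0.0912]
    - [[0.004,0.005,0.09],[0,0,0],0.0912]
    - [[0.004,0.005,0.105],[0,0,0],0.0912]
    - [[0.004,0.005,0.112],[0,0,0],0.0912]
    - [[0.004,0.005,0.113],[0,0,0],0.0912]
    - [[0.004,0.005,0.113],[0,0,0],0.0912]
    - [[0.004,0.005,0.113],[0,0,0],0.0912]

```text
time_s: 9.22
tcp_pos: [0.6228, 0.3065, 0.0096]
tool_rot: [3.14, -0.002, 1.081]
ft_force: [0.1, 0.7, 0.0]
width: 0.0912
```

Emit:
servo_tool:
  deltas:
    - [[0,0,0],[0,0,0],0.065]
    - [[0,0,0],[0,0,0],0.05]
    - [[0,0,0],[0,0,0],0.035]
    - [[0,0,0],[0,0,0],0.035]
    - [[0,0,0],[0,0,0],0.035]
    - [[0,0,0],[0,0,0],0.035]
  grip_force: 15

```text
time_s: 9.72
tcp_pos: [0.6218, 0.3066, 0.0082]
tool_rot: [-3.141, -0.0, 1.082]
ft_force: [-0.2, 0.5, 1.0]
width: 0.0541
```

Emit:
servo_tool:
  deltas:
    - [[0,0,-0.01],[0,0,0],0.035]
    - [[0,0,-0.03],[0,0,0],0.035]
    - [[0,0,-0.06],[0,0,0],0.035]
    - [[0,0,-0.09],[0,0,0],0.035]
    - [[0,0,-0.115],[0,0,0],0.035]
    - [[0,0,-0.13],[0,0,0],0.035]
    - [[0,0,-0.13],[0,0,0],0.035]
    - [[0,0,-0.13],[0,0,0],0.035]

```text
time_s: 10.38
tcp_pos: [0.6221, 0.3065, 0.139]
tool_rot: [3.141, -0.001, 1.082]
ft_force: [0.7, 0.2, -1.8]
width: 0.0539
```

```bash
python3 -c "
from h import *
c=np.array([562.2,5.5]);a=-.003
for k in((47.5,95),(47.5,-95)): print(c+[k[0]-a*k[1],k[1]+a*k[0]])
go(610,100.4,140,-.2)"
```

```text
[609.985  100.3575]
[609.415  -89.6425]
t 10.38 d [-0.1876  0.0862 -0.0012] w [ 0.0013 -0.0011 -0.4855] rows>=5.0 psi 62.0 -> 89.8
```

Emit:
servo_tool:
  deltas:
    - [[-0.015,0.007,0],[0,0,-0.04],0.035]
    - [[-0.04,0.018,0],[0,0,-0.1],0.035]
    - [[-0.07,0.032,0],[0,0,-0.18],0.035]
    - [[-0.1,0.046,0],[0,0,-0.26],0.035]
    - [[-0.13,0.06,0],[0,0,-0.34],0.035]
    - [[-0.16,0.073,0],[0,0,-0.42],0.035]
    - [[-0.18,0.082,0],[0,0,-0.47],0.035]
    - [[-0.187,0.086,0],[0,0,-0.486],0.035]
    - [[-0.187,0.086,0],[0,0,-0.486],0.035]
    - [[-0.187,0.086,0],[0,0,-0.486],0.035]

```text
time_s: 11.22
tcp_pos: [0.6091, 0.1006, 0.1365]
tool_rot: [-3.139, -0.0, 1.566]
ft_force: [-0.1, -0.3, -0.9]
width: 0.0539
```

Emit:
servo_tool:
  deltas:
    - [[0,0,0.02],[0,0,0],0.035]
    - [[0,0,0.05],[0,0,0],0.035]
    - [[0,0,0.08],[0,0,0],0.035]
    - [[0,0,0.095],[0,0,0],0.035]
    - [[0,0,0.1],[0,0,0],0.035]
    - [[0,0,0.1],[0,0,0],0.035]
    - [[0,0,0.1],[0,0,0],0.035]

```text
time_s: 11.8
tcp_pos: [0.6105, 0.1019, 0.0383]
tool_rot: [3.141, -0.0, 1.569]
ft_force: [1.0, -0.4, -0.2]
width: 0.0539
```

```bash
python3 -c "
from h import *
go(610,101.5,20.5,-.2)"
```

```text
t 11.80 d [-0.0004 -0.0005  0.0178] w [ 0.0007 -0.0004  0.0013] rows>=0.4 psi 89.9 -> 89.8
```

Emit:
servo_tool:
  deltas:
    - [[0,-0.0005,0.005],[0,0,0],0.035]
    - [[0,-0.0005,0.01],[0,0,0],0.035]
    - [[0,-0.0005,0.014],[0,0,0],0.035]
    - [[0,-0.0005,0.017],[0,0,0],0.035]
    - [[0,-0.0005,0.018],[0,0,0],0.035]
    - [[0,-0.0005,0.018],[0,0,0],0.035]
    - [[0,-0.0005,0.018],[0,0,0],0.035]

```text
time_s: 12.38
tcp_pos: [0.6095, 0.1009, 0.0202]
tool_rot: [3.141, -0.0, 1.568]
ft_force: [-1.2, -0.6, -1.0]
width: 0.0542
```

Emit:
servo_tool:
  deltas:
    - [[0,0,0],[0,0,0],0.056]
    - [[0,0,0],[0,0,0],0.06]
    - [[0,0,0],[0,0,0],0.066]
    - [[0,0,0],[0,0,0],0.068]
    - [[0,0,0],[0,0,0],0.068]
    - [[0,0,-0.015],[0,0,0],0.068]
    - [[0,0,-0.045],[0,0,0],0.068]
    - [[0,0,-0.085],[0,0,0],0.068]
    - [[0,0,-0.12],[0,0,0],0.0912]
    - [[0,0,-0.14],[0,0,0],0.0912]

```text
time_s: 13.22
tcp_pos: [0.6112, 0.1012, 0.1646]
tool_rot: [3.135, -0.001, 1.568]
ft_force: [0.3, 0.5, -0.3]
width: 0.0785
```

```bash
python3 -c "
from h import *
go(416.2,295.8,120,-.2)"
```

```text
t 13.22 d [ 0.194  -0.1958  0.0435] w [ 0.0064 -0.0011  0.0005] rows>=6.7 psi 89.8 -> 89.8
```

Emit:
servo_tool:
  deltas:
    - [[0.025,-0.025,0],[0,0,0],0.0912]
    - [[0.05,-0.05,0],[0,0,0],0.0912]
    - [[0.075,-0.075,0],[0,0,0],0.0912]
    - [[0.1,-0.1,0],[0,0,0],0.0912]
    - [[0.125,-0.125,0.01],[0,0,0],0.0912]
    - [[0.15,-0.15,0.02],[0,0,0],0.0912]
    - [[0.175,-0.175,0.03],[0,0,0],0.0912]
    - [[0.19,-0.19,0.04],[0,0,0],0.0912]
    - [[0.194,-0.196,0.043],[0,0,0],0.0912]
    - [[0.194,-0.196,0.043],[0,0,0],0.0912]

```text
time_s: 14.05
tcp_pos: [0.4123, 0.2959, 0.1164]
tool_rot: [-3.14, 0.001, 1.571]
ft_force: [-0.7, 0.2, -1.4]
width: 0.091
```

Emit:
servo_tool:
  deltas:
    - [[0,0,0],[0,0,0],0.0912]
    - [[0,0,0],[0,0,0],0.0912]
    - [[0,0,0],[0,0,0],0.0912]

```text
time_s: 14.3
tcp_pos: [0.4154, 0.295, 0.1176]
tool_rot: [3.14, -0.001, 1.566]
ft_force: [-0.8, -1.0, -0.7]
width: 0.0911
```

```bash
cat >> h.py <<'E'
def survey(tag):
    for n in("scene","top"):
        f=grab(n);W=world(f)
        cv2.imwrite(f"pics/{n}{tag}.png",f["color"][:,:,::-1])
        for c,a,p,_ in comps(f,W,ivory(f)):
            if len(p)<20: continue
            zt=np.percentile(p[:,2],97)
            if p[:,0].mean()<0.4 or p[:,0].mean()>.7 or abs(p[:,1].mean())>.33: continue
            q=p[p[:,2]>zt-.006]
            r=cv2.minAreaRect((q[:,:2]*1000).astype(np.float32))
            print(n,np.round(c),a,"ztop %.4f"%zt,np.round(r[0],1),np.round(r[1],1),"ang %.1f"%r[2])
E
python3 - <<'E'
from h import *
go(416.2,295.8,5,-.2)
survey(4)
E
```

```text
t 14.30 d [0.0007 0.0006 0.1126] w [ 0.0015 -0.0007 -0.0011] rows>=2.7 psi 89.7 -> 89.8
scene [444. 206.] 335 ztop 0.0295 [417.5 294.2] [38.9 43.3] ang 69.1
scene [387. 247.] 761 ztop 0.0749 [513.9 101.8] [55.2 56.7] ang 42.4
scene [346. 265.] 655 ztop 0.0630 [516.    5.3] [35.5 38.7] ang 89.2
scene [306. 277.] 781 ztop 0.0398 [519.1 -89.7] [68.2 68. ] ang 33.3
scene [403. 287.] 679 ztop 0.0501 [613.3  97.7] [52.4 54.1] ang 89.8
scene [217. 348.] 1090 ztop 0.0462 [ 624.2 -307.7] [83.9 32. ] ang 68.8
top [437. 143.] 819 ztop 0.0488 [ 619.  -306.6] [83.1 31.7] ang 68.6
top [241. 146.] 638 ztop 0.0522 [608.9  98.4] [52.3 51.2] ang 0.5
top [236. 188.] 479 ztop 0.0780 [513.9 104.4] [45.3 54.5] ang 45.9
top [333. 186.] 523 ztop 0.0419 [524.9 -89.1] [46.8 67.7] ang 0.1
top [287. 195.] 628 ztop 0.0647 [512.3   5.5] [34.7 36. ] ang 0.2
top [251. 198.] 68 ztop 0.0759 [499.2  79.2] [ 6.1 17.3] ang 53.4
top [145. 243.] 378 ztop 0.0315 [413.9 294.2] [40.6 42. ] ang 63.1
```

View pics/scene4.png

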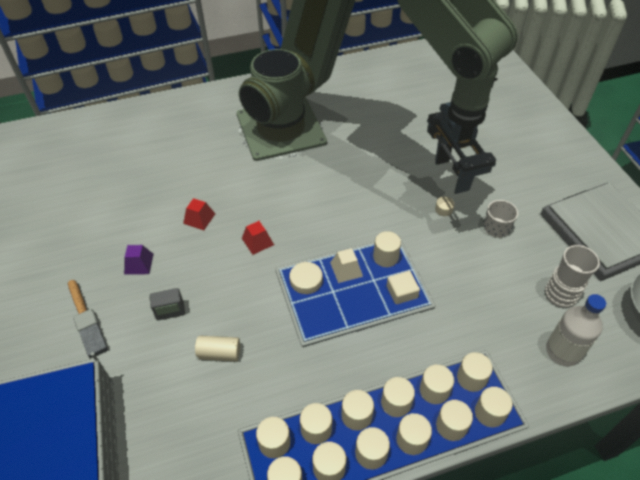

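The brick sits in the cell behind the drum at scene (403,287). It measures about (611, 98) mm, roughly 2 mm off centre, which is fine. The gripper is over the button at (444,206), with the mould at (500,217) clear.

Emit:
servo_tool:
  deltas:
    - [[0,0.0005,0.02],[0,0,0],0.0912]
    - [[0,0.0005,0.045],[0,0,0],0.0912]
    - [[0,0.0005,0.07],[0,0,0],0.0912]
    - [[0,0.0005,0.09],[0,0,0],0.0912]
    - [[0,0.0005,0.105],[0,0,0],0.0912]
    - [[0,0.0005,0.112],[0,0,0],0.0912]
    - [[0,0.0005,0.112],[0,0,0],0.0912]
    - [[0,0.0005,0.112],[0,0,0],0.0912]
    - [[0,0.0005,0.112],[0,0,0],0.0912]

```text
time_s: 15.15
tcp_pos: [0.4155, 0.2959, 0.0061]
tool_rot: [3.14, -0.001, 1.567]
ft_force: [0.5, 0.3, -0.1]
width: 0.0913
```

Emit:
servo_tool:
  deltas:
    - [[0,0,0],[0,0,0],0.065]
    - [[0,0,0],[0,0,0],0.05]
    - [[0,0,0],[0,0,0],0.035]
    - [[0,0,0],[0,0,0],0.03]
    - [[0,0,0],[0,0,0],0.03]
    - [[0,0,0],[0,0,0],0.03]
    - [[0,0,0],[0,0,0],0.03]
  grip_force: 10

```text
time_s: 15.73
tcp_pos: [0.4145, 0.2955, 0.0051]
tool_rot: [3.142, -0.0, 1.568]
ft_force: [-0.5, -0.6, 0.4]
width: 0.0478
```

Emit:
servo_tool:
  deltas:
    - [[0,0,-0.01],[0,0,0],0.03]
    - [[0,0,-0.03],[0,0,0],0.03]
    - [[0,0,-0.06],[0,0,0],0.03]
    - [[0,0,-0.09],[0,0,0],0.03]
    - [[0,0,-0.12],[0,0,0],0.03]
    - [[0,0,-0.15],[0,0,0],0.03]
    - [[0,0,-0.16],[0,0,0],0.03]
    - [[0,0,-0.16],[0,0,0],0.03]

```text
time_s: 16.4
tcp_pos: [0.416, 0.2965, 0.1683]
tool_rot: [3.136, -0.004, 1.568]
ft_force: [0.7, -0.0, -0.3]
width: 0.0435
```

```bash
python3 -c "
from h import *
go(610.5,98.5,160,-.2)"
```

```text
t 16.40 d [-0.1975  0.195   0.0086] w [ 0.0058 -0.004   0.0006] rows>=6.7 psi 89.8 -> 89.8
```

The fingers were still closing (47.8 mm) when the lift began, so I'll check that the button is held straight.

Emit:
servo_tool:
  deltas:
    - [[-0.015,0.015,0],[0,0,0],0.03]
    - [[-0.04,0.04,0],[0,0,0],0.03]
    - [[-0.065,0.064,0],[0,0,0],0.03]
    - [[-0.09,0.089,0],[0,0,0],0.03]
    - [[-0.115,0.114,0],[0,0,0],0.03]
    - [[-0.14,0.138,0],[0,0,0],0.03]
    - [[-0.165,0.163,0],[0,0,0],0.03]
    - [[-0.185,0.183,0],[0,0,0],0.03]
    - [[-0.197,0.195,0],[0,0,0],0.03]
    - [[-0.197,0.195,0],[0,0,0],0.03]

```text
time_s: 17.23
tcp_pos: [0.6102, 0.0954, 0.1628]
tool_rot: [-3.139, 0.001, 1.565]
ft_force: [0.9, 0.1, -1.0]
width: 0.0435
```

Emit:
servo_tool:
  deltas:
    - [[0,0,0.02],[0,0,0],0.03]
    - [[0,0,0.04],[0,0,0],0.03]
    - [[0,0,0.06],[0,0,0],0.03]
    - [[0,0,0.07],[0,0,0],0.03]
    - [[0,0,0.07],[0,0,0],0.03]
    - [[0,0,0.07],[0,0,0],0.03]

```text
time_s: 17.73
tcp_pos: [0.6082, 0.0986, 0.0946]
tool_rot: [-3.14, -0.0, 1.569]
ft_force: [0.2, 0.7, -1.1]
width: 0.0434
```

```bash
python3 - <<'E'
from h import *
go(610.5,98.5,54,-.2); print(ctrl.get_obs()["width"])
f=grab("scene");W=world(f)
x0,y0=350,210
cv2.imwrite("pics/s5.png",cv2.resize(f["color"][y0:y0+110,x0:x0+130,::-1],None,fx=5,fy=5,interpolation=cv2.INTER_CUBIC))
for c,a,p,_ in comps(f,W,ivory(f),30):
    if .57<p[:,0].mean()<.65 and .05<p[:,1].mean()<.15: print(c,a,"z",np.percentile(p[:,2],[3,97]),"x",np.percentile(p[:,0],[3,97]),"y",np.percentile(p[:,1],[3,97]))
E
```

```text
t 17.73 d [-0.0001  0.0024  0.0406] w [-0.0017 -0.0001  0.0013] rows>=1.0 psi 89.9 -> 89.8
0.043402483716281
[401.29754601 286.36349693] 652 z [0.02068015 0.11296716] x [0.59075889 0.63847731] y [0.07234835 0.11980909]
```

View pics/s5.png

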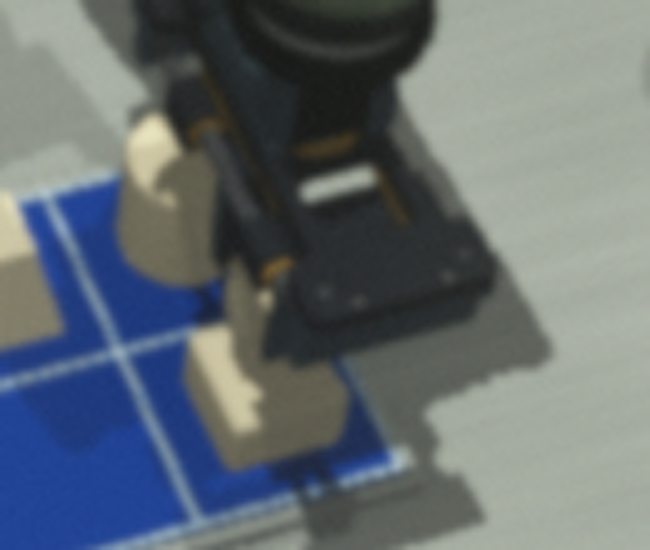

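The button at (245,310) in the crop is upright between the fingers, above the brick. I'll lower it in two steps and watch the force.

Emit:
servo_tool:
  deltas:
    - [[0,0.002,0.01],[0,0,0],0.03]
    - [[0,0.0024,0.02],[0,0,0],0.03]
    - [[0,0.0024,0.028],[0,0,0],0.03]
    - [[0,0.0024,0.031],[0,0,0],0.03]
    - [[0,0.0024,0.033],[0,0,0],0.03]
    - [[0,0.0024,0.033],[0,0,0],0.03]
    - [[0,0.0024,0.033],[0,0,0],0.03]
    - [[0,0.0024,0.033],[0,0,0],0.03]

```text
time_s: 18.45
tcp_pos: [0.6117, 0.0979, 0.0624]
tool_rot: [3.141, -0.0, 1.568]
ft_force: [-0.2, 0.1, -0.7]
width: 0.0436
```

```bash
python3 - <<'E'
from h import *
go(610.5,98.5,53.5,-.2); print(ctrl.get_obs()["ft_force"])
f=grab("scene")
x0,y0=350,210
cv2.imwrite("pics/s6.png",cv2.resize(f["color"][y0:y0+110,x0:x0+130,::-1],None,fx=5,fy=5,interpolation=cv2.INTER_CUBIC))
E
```

```text
t 18.45 d [ 0.0005 -0.0012  0.0089] w [ 0.0008 -0.0002  0.0004] rows>=0.2 psi 89.8 -> 89.8
[-0.15225025  0.07586873 -0.73239176]
```

View pics/s6.png

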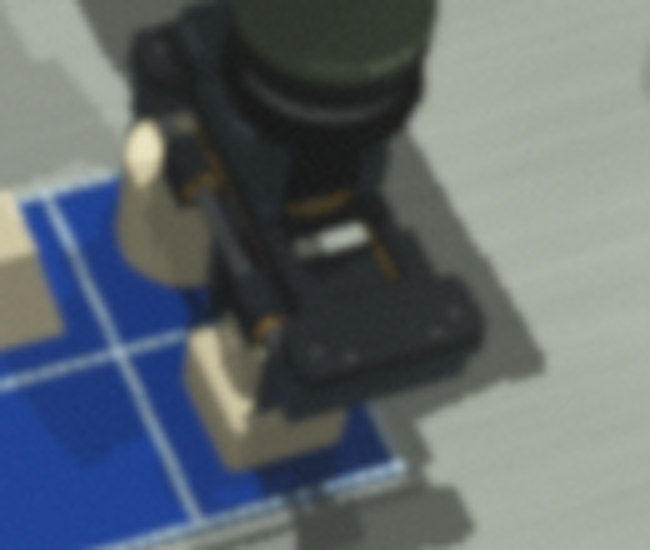

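The button is just above the brick top and clear of the drum. Small steps down from here.

Emit:
servo_tool:
  deltas:
    - [[0.0003,-0.001,0.001],[0,0,0],0.03]
    - [[0.0003,-0.001,0.002],[0,0,0],0.03]
    - [[0.0003,-0.001,0.003],[0,0,0],0.03]
    - [[0.0003,-0.001,0.004],[0,0,0],0.03]
    - [[0.0003,-0.001,0.005],[0,0,0],0.03]
    - [[0.0003,-0.001,0.005],[0,0,0],0.03]
    - [[0.0003,-0.001,0.005],[0,0,0],0.03]

```text
time_s: 19.08
tcp_pos: [0.6103, 0.0982, 0.0569]
tool_rot: [-3.141, -0.0, 1.568]
ft_force: [0.7, -0.8, -0.4]
width: 0.0434
```

Emit:
servo_tool:
  deltas:
    - [[0,0,0.001],[0,0,0],0.03]
    - [[0,0,0.002],[0,0,0],0.03]
    - [[0,0,0.003],[0,0,0],0.03]
    - [[0,0,0.003],[0,0,0],0.03]
    - [[0,0,0.003],[0,0,0],0.03]

```text
time_s: 19.5
tcp_pos: [0.6104, 0.0984, 0.0557]
tool_rot: [3.141, -0.0, 1.568]
ft_force: [-2.2, -1.0, 8.1]
width: 0.0436
```

Contact (8 N up). I'm easing off 1 mm and releasing.

Emit:
servo_tool:
  deltas:
    - [[0,0,-0.0015],[0,0,0],0.03]
    - [[0,0,-0.002],[0,0,0],0.044]
    - [[0,0,-0.002],[0,0,0],0.046]
    - [[0,0,-0.002],[0,0,0],0.05]
    - [[0,0,-0.002],[0,0,0],0.058]
    - [[0,0,-0.002],[0,0,0],0.062]
    - [[0,0,-0.015],[0,0,0],0.062]
    - [[0,0,-0.045],[0,0,0],0.062]
    - [[0,0,-0.08],[0,0,0],0.07]
    - [[0,0,-0.1],[0,0,0],0.0912]

```text
time_s: 20.33
tcp_pos: [0.6116, 0.0984, 0.1572]
tool_rot: [3.138, -0.001, 1.568]
ft_force: [0.3, 0.1, -0.0]
width: 0.0723
```

```bash
python3 -c "
from h import *
go(621.7,-307.2,130,-20.6)"
```

```text
t 20.33 d [-0.4056  0.0112  0.027 ] w [ 0.0038 -0.0014  0.3565] rows>=9.8 psi 89.8 -> 69.4
```

Emit:
servo_tool:
  deltas:
    - [[-0.03,0.001,0],[0,0,0],0.0912]
    - [[-0.07,0.002,0],[0,0,0.03],0.0912]
    - [[-0.11,0.003,0],[0,0,0.07],0.0912]
    - [[-0.15,0.004,0],[0,0,0.11],0.0912]
    - [[-0.19,0.005,0],[0,0,0.15],0.0912]
    - [[-0.23,0.006,0],[0,0,0.2],0.0912]
    - [[-0.27,0.007,0],[0,0,0.25],0.0912]
    - [[-0.31,0.009,0.01],[0,0,0.3],0.0912]
    - [[-0.35,0.01,0.02],[0,0,0.34],0.0912]
    - [[-0.385,0.011,0.027],[0,0,0.357],0.0912]

```text
time_s: 21.17
tcp_pos: [0.6196, -0.2894, 0.126]
tool_rot: [-3.141, 0.0, 1.208]
ft_force: [1.0, -0.3, -0.5]
width: 0.0914
```

Emit:
servo_tool:
  deltas:
    - [[-0.018,0.008,0],[0,0,0],0.0912]
    - [[-0.018,0.008,0],[0,0,0],0.0912]
    - [[-0.018,0.008,0],[0,0,0],0.0912]
    - [[-0.018,0.008,0],[0,0,0],0.0912]
    - [[-0.018,0.008,0],[0,0,0],0.0912]

```text
time_s: 21.58
tcp_pos: [0.6215, -0.305, 0.1272]
tool_rot: [-3.141, -0.001, 1.212]
ft_force: [1.0, -0.2, 0.8]
width: 0.0912
```

```bash
python3 - <<'E'
from h import *
go(621.7,-307.2,5,-20.6)
survey(7)
E
```

```text
t 21.58 d [-0.002   0.0009  0.1222] w [-0.0001 -0.0005  0.0009] rows>=2.9 psi 69.5 -> 69.4
scene [387. 248.] 754 ztop 0.0752 [513.7 101.1] [55.  58.7] ang 65.2
scene [345. 265.] 646 ztop 0.0628 [516.1   5. ] [33.9 41.9] ang 85.5
scene [305. 277.] 783 ztop 0.0398 [518.2 -89.6] [68.9 67. ] ang 15.3
scene [403. 285.] 741 ztop 0.0770 [613.9  98. ] [39.8 39.9] ang 65.0
scene [220. 350.] 912 ztop 0.0475 [ 652.4 -318.9] [81.8 92.6] ang 67.7
top [422. 139.] 273 ztop 0.0487 [ 630.7 -277.9] [22.2 29.1] ang 70.3
top [240. 146.] 628 ztop 0.0792 [608.8  98.6] [40.1 40. ] ang 0.9
top [236. 188.] 407 ztop 0.0782 [513.9 104.7] [44.9 54.7] ang 48.3
top [286. 197.] 440 ztop 0.0636 [442.2   4.3] [174.9  36.5] ang 1.0
top [248. 200.] 125 ztop 0.0756 [496.8  81.1] [ 6.6 29.3] ang 56.4
```

View pics/scene7.png

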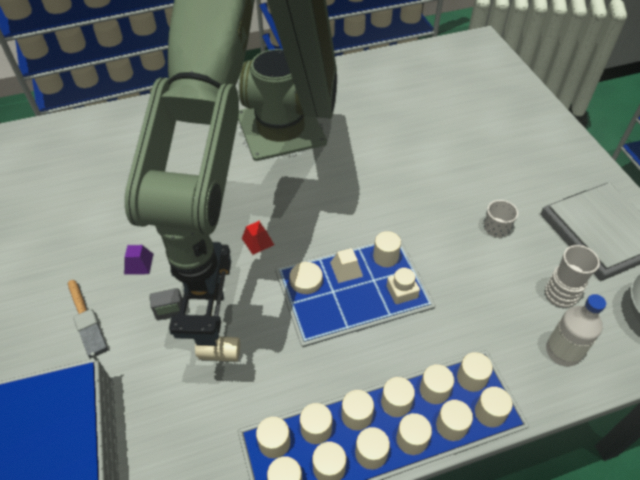

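View pics/top7.png

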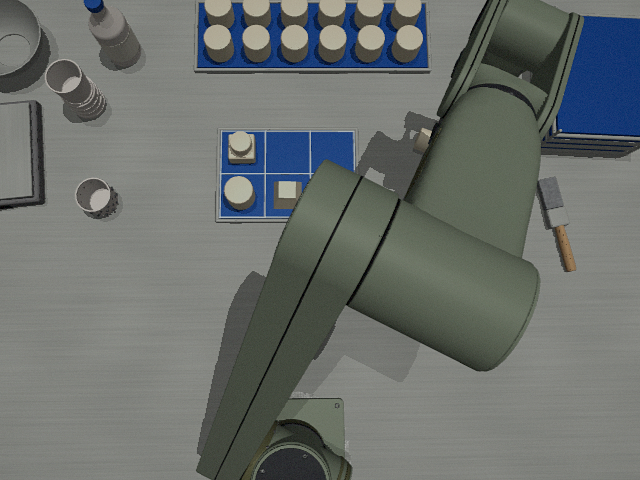

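The button sits centred on the brick (scene 403,280; 611.3, 98.3 mm) and nothing else has moved. The gripper is over the log at (217,348). Now I'm picking it up.

Emit:
servo_tool:
  deltas:
    - [[-0.001,0,0.02],[0,0,0],0.0912]
    - [[-0.002,0.001,0.045],[0,0,0],0.0912]
    - [[-0.002,0.001,0.07],[0,0,0],0.0912]
    - [[-0.002,0.001,0.09],[0,0,0],0.0912]
    - [[-0.002,0.001,0.108],[0,0,0],0.0912]
    - [[-0.002,0.001,0.119],[0,0,0],0.0912]
    - [[-0.002,0.001,0.122],[0,0,0],0.0912]
    - [[-0.002,0.001,0.122],[0,0,0],0.0912]
    - [[-0.002,0.001,0.122],[0,0,0],0.0912]

```text
time_s: 22.43
tcp_pos: [0.6224, -0.3087, 0.0061]
tool_rot: [3.14, 0.0, 1.211]
ft_force: [-0.3, 0.4, -1.2]
width: 0.0912
```

Emit:
servo_tool:
  deltas:
    - [[0,0,0],[0,0,0],0.065]
    - [[0,0,0],[0,0,0],0.05]
    - [[0,0,0],[0,0,0],0.03]
    - [[0,0,0],[0,0,0],0.03]
    - [[0,0,0],[0,0,0],0.03]
    - [[0,0,0],[0,0,0],0.03]
    - [[0,0,0],[0,0,0],0.03]
    - [[0,0,0],[0,0,0],0.03]
    - [[0,0,0],[0,0,0],0.03]
    - [[0,0,0],[0,0,0],0.03]
  grip_force: 15

```text
time_s: 23.27
tcp_pos: [0.6214, -0.3087, 0.005]
tool_rot: [-3.141, -0.0, 1.211]
ft_force: [-0.7, -0.2, -0.2]
width: 0.0438
```

Emit:
servo_tool:
  deltas:
    - [[0,0,-0.01],[0,0,0],0.03]
    - [[0,0,-0.03],[0,0,0],0.03]
    - [[0,0,-0.06],[0,0,0],0.03]
    - [[0,0,-0.09],[0,0,0],0.03]
    - [[0,0,-0.115],[0,0,0],0.03]
    - [[0,0,-0.13],[0,0,0],0.03]
    - [[0,0,-0.13],[0,0,0],0.03]
    - [[0,0,-0.13],[0,0,0],0.03]

```text
time_s: 23.93
tcp_pos: [0.6219, -0.3088, 0.1359]
tool_rot: [3.14, 0.0, 1.211]
ft_force: [-0.5, 0.3, -2.1]
width: 0.0435
```

```bash
python3 -c "
from h import *
go(609.4,-89.6,135,-.2)"
```

```text
t 23.93 d [ 0.2007 -0.0889  0.0007] w [ 0.0018  0.0004 -0.3565] rows>=5.3 psi 69.4 -> 89.8
```

Emit:
servo_tool:
  deltas:
    - [[0.015,-0.007,0],[0,0,-0.03],0.03]
    - [[0.04,-0.018,0],[0,0,-0.07],0.03]
    - [[0.07,-0.031,0],[0,0,-0.12],0.03]
    - [[0.1,-0.044,0],[0,0,-0.18],0.03]
    - [[0.13,-0.057,0],[0,0,-0.24],0.03]
    - [[0.16,-0.071,0],[0,0,-0.3],0.03]
    - [[0.185,-0.082,0],[0,0,-0.34],0.03]
    - [[0.2,-0.088,0],[0,0,-0.357],0.03]
    - [[0.2,-0.088,0],[0,0,-0.357],0.03]
    - [[0.2,-0.088,0],[0,0,-0.357],0.03]

```text
time_s: 24.77
tcp_pos: [0.6085, -0.0891, 0.1334]
tool_rot: [-3.138, -0.0, 1.57]
ft_force: [0.4, -1.3, -1.4]
width: 0.0434
```

Emit:
servo_tool:
  deltas:
    - [[0,0,0.02],[0,0,0],0.03]
    - [[0,0,0.05],[0,0,0],0.03]
    - [[0,0,0.08],[0,0,0],0.03]
    - [[0,0,0.095],[0,0,0],0.03]
    - [[0,0,0.1],[0,0,0],0.03]
    - [[0,0,0.1],[0,0,0],0.03]
    - [[0,0,0.1],[0,0,0],0.03]

```text
time_s: 25.35
tcp_pos: [0.6101, -0.0912, 0.0353]
tool_rot: [3.141, 0.0, 1.567]
ft_force: [-0.0, 0.0, -1.2]
width: 0.0439
```

```bash
python3 -c "
from h import *
go(609.4,-91,18,-.2)"
```

```text
t 25.35 d [ 0.0002 -0.0008  0.0173] w [ 0.0007  0.0001 -0.0003] rows>=0.4 psi 89.8 -> 89.8
```

Emit:
servo_tool:
  deltas:
    - [[0,-0.0005,0.005],[0,0,0],0.03]
    - [[0,-0.0005,0.01],[0,0,0],0.03]
    - [[0,-0.0005,0.014],[0,0,0],0.03]
    - [[0,-0.0005,0.016],[0,0,0],0.03]
    - [[0,-0.0005,0.0175],[0,0,0],0.03]
    - [[0,-0.0005,0.0175],[0,0,0],0.03]
    - [[0,-0.0005,0.0175],[0,0,0],0.03]

```text
time_s: 25.93
tcp_pos: [0.6092, -0.0904, 0.0176]
tool_rot: [3.141, -0.0, 1.568]
ft_force: [-0.6, -0.1, -1.7]
width: 0.0437
```

Emit:
servo_tool:
  deltas:
    - [[0,0,0],[0,0,0],0.046]
    - [[0,0,0],[0,0,0],0.05]
    - [[0,0,0],[0,0,0],0.058]
    - [[0,0,0],[0,0,0],0.062]
    - [[0,0,0],[0,0,0],0.062]
    - [[0,0,-0.015],[0,0,0],0.062]
    - [[0,0,-0.045],[0,0,0],0.062]
    - [[0,0,-0.085],[0,0,0],0.062]
    - [[0,0,-0.12],[0,0,0],0.08]
    - [[0,0,-0.15],[0,0,0],0.0912]

```text
time_s: 26.77
tcp_pos: [0.6096, -0.0906, 0.1703]
tool_rot: [3.139, 0.0, 1.568]
ft_force: [0.7, -0.2, 0.3]
width: 0.0725
```

```bash
python3 -c "
from h import *
go(330,-300,220,-42)"
```

```text
t 26.77 d [-0.2103 -0.2788 -0.0503] w [ 2.4e-03 -6.0e-04  7.3e-01] rows>=8.5 psi 89.8 -> 48
```

Emit:
servo_tool:
  deltas:
    - [[-0.02,-0.02,-0.02],[0,0,0.05],0.0912]
    - [[-0.04,-0.05,-0.05],[0,0,0.1],0.0912]
    - [[-0.06,-0.08,-0.05],[0,0,0.2],0.0912]
    - [[-0.08,-0.11,-0.05],[0,0,0.3],0.0912]
    - [[-0.1,-0.14,-0.05],[0,0,0.4],0.0912]
    - [[-0.125,-0.17,-0.05],[0,0,0.5],0.0912]
    - [[-0.15,-0.2,-0.05],[0,0,0.6],0.0912]
    - [[-0.175,-0.23,-0.05],[0,0,0.7],0.0912]
    - [[-0.2,-0.26,-0.05],[0,0,0.73],0.0912]
    - [[-0.21,-0.279,-0.05],[0,0,0.73],0.0912]

```text
time_s: 27.6
tcp_pos: [0.327, -0.3017, 0.2178]
tool_rot: [3.141, 0.001, 0.835]
ft_force: [0.3, -0.2, 0.0]
width: 0.0914
```

Emit:
servo_tool:
  deltas:
    - [[0,0,0],[0,0,0],0.0912]
    - [[0,0,0],[0,0,0],0.0912]
    - [[0,0,0],[0,0,0],0.0912]
    - [[0,0,0],[0,0,0],0.0912]

```text
time_s: 27.93
tcp_pos: [0.3304, -0.2992, 0.2175]
tool_rot: [3.141, -0.0, 0.839]
ft_force: [0.2, -0.4, -0.8]
width: 0.0912
```

```bash
python3 - <<'E'
from h import *
survey(8)
s=cv2.imread("pics/scene8.png")[220:350,260:450];t=cv2.imread("pics/top8.png")[115:235,200:375]
cv2.imwrite("pics/end.png",np.hstack([cv2.resize(s,(400,274)),cv2.resize(t,(400,274))]))
E
```

```text
scene [387. 248.] 762 ztop 0.0755 [514.8 101.3] [55.3 55.5] ang 49.4
scene [345. 265.] 653 ztop 0.0631 [515.7   5.3] [38.5 35.9] ang 1.3
scene [306. 277.] 783 ztop 0.0404 [519.9 -89.7] [69.2 67.1] ang 26.9
scene [403. 285.] 749 ztop 0.0770 [613.2  96.7] [41.5 39.7] ang 75.1
scene [319. 311.] 856 ztop 0.0590 [611.9 -90.5] [81.1 28.9] ang 88.0
top [241. 145.] 580 ztop 0.0793 [608.9  98.7] [40.1 39.6] ang 87.4
top [333. 147.] 862 ztop 0.0603 [609.1 -88.3] [81.7 32.6] ang 88.5
top [236. 187.] 402 ztop 0.0777 [516.5 106.4] [39.6 54.6] ang 43.7
top [333. 185.] 414 ztop 0.0423 [527.8 -86.8] [41.8 69.9] ang 9.4
top [287. 196.] 550 ztop 0.0639 [512.5   5.5] [36.  34.9] ang 89.7
top [249. 200.] 94 ztop 0.0757 [498.3  79.2] [ 5.7 22.9] ang 66.7
```

View pics/end.png

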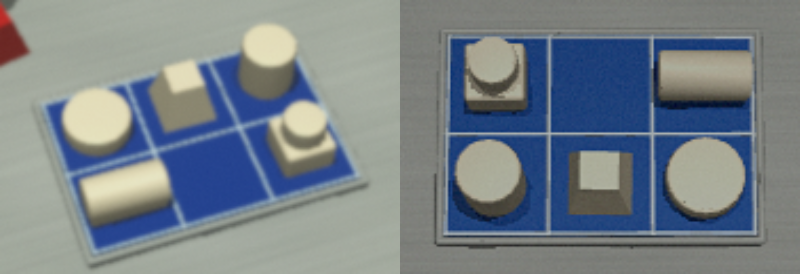

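View pics/scene8.png

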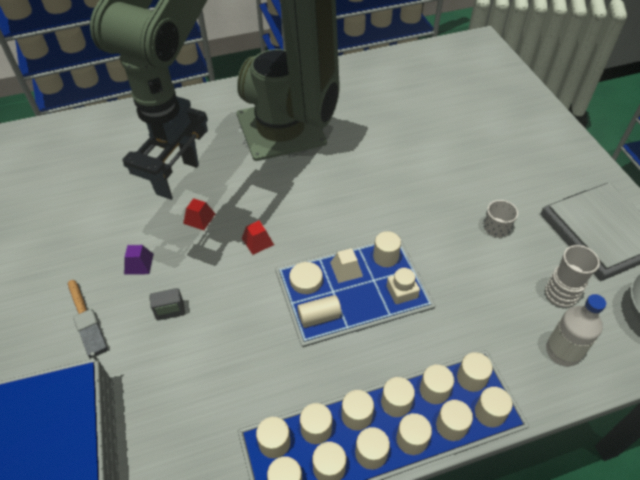

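The close-up shows the pyramid between the drum and the wheel, the brick with the button behind the drum, and the log along the row behind the wheel. The mould (500,217) and meter (166,303) are where they were. I'm handing in.

```bash
python3 -c "
from bench import ctrl
print(ctrl.job_done(), ctrl.get_obs()['time_s'])"
```

```text
the job is handed in; nothing more can be done
the job is handed in; nothing more can be done
```

The tray is laid out and handed in; the last clock reading before that was about 28 s of the 99 s. I placed the pyramid, brick, button and log in that order, all right way up and let go. The arm was parked clear of everything.

Last camera checks, averaged over the two views:

| Piece | Measured position (mm) | Offset from target |
|---|---|---|
| Pyramid | (514, 5) | within 1 mm of the cell centre |
| Brick | (611, 98) | about 2 mm off the cell centre along the row; left as it was |
| Button | (611, 98) | centred on the brick to within about 1 mm |
| Log | (610.5, -89.5) | within about 1.5 mm of the cell centre, turned 1–2° from the row |

- **Left alone:** the scene view gave the drum and wheel unchanged to within about 2 mm. The mould and meter look untouched in the pictures, but I did not measure them again at the end.
- **Disagreements:** the two cameras differed by 2–4 mm in x and about 2 mm in height, so I averaged them. My top-view colour mask caught only part of the drum and wheel tops, so I relied on the scene view for those two.
- **Button grasp:** the fingers were still closing when I began lifting the button. The pictures showed it upright, and it met the brick with a measured 8 N before I let go.

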